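# Set up spindles in V-blocks for the run-out check

## Robot

A 6-joint arm with a two-finger parallel gripper is mounted at the origin on a cart in front of the work surface, level with it; the furniture and walls round the work are solid. World frame = base frame: x ahead of the robot, y to its left, z up, the work surface at z = 0. Lengths are in mm, angles in degrees, forces in N, time in s.
With the tool pointing down it reaches from about 300 to 850 mm from the base axis. Payload 4.2 kg.
Tool frame: the origin (TCP) lies between the finger pads; the fingertips stand ahead of it and the grasp point (between the pads) lies 3 mm ahead of it (nose_length is the z of the fingertips in the tool frame, in mm); z points along the fingers, y is the line along which they close (so a half turn about z gives the same grasp; the last joint's range is limited). The gripper opens to 91 mm and grips with 3 to 60 N. Pads are 32 mm wide; open, the fingers measure 118 mm over their backs; the gripper's body (76 mm by 178 mm) begins 60 mm behind the grasp point.
Start: joints at [-66.234, 18.312, 89.639, -0, 72.044, -1.146], TCP at [242.211, -521.512, 235.976] pointing down, gripper open.
Joint ranges: [-177.97, 177.97], [-48.28, 115.42], [12.27, 149.76], [-77.06, 257.06], [2.81, 150.46], [-146.56, 146.56]. Speed limits (degrees/s): [147.25, 147.25, 180, 180, 180, 180].

## Interface

Orientations are given as [roll, pitch, yaw] about the fixed x, y, z axes, in that order (R = Rz(yaw) Ry(pitch) Rx(roll)).
In Python, from workcell import state, grab_frame, camera_params, job_done, nose_length gives the robot as it stands.
- The arm moves only by the tool step_arm, never from a script. Its argument "plan" is a list that holds one entry, the list of rows, each a list of 5 numbers: the shift along the tool's x, y, z in cm, then the turn about the tool's z in rad, then the opening, from 0 (shut) to 1 (fully open). In form: [[[x, y, z, turn, gripper], ...]]. A call has 1 to 20 rows; each row is the pose to reach, as a shift and turn from the pose commanded when the call began, along the tool's axes at that moment; what a row does not reach only later rows make up. A row lasts 1/8 s, in which the tool goes at most 62.5 mm and 10.7 degrees, less where a joint would pass 70% of its speed; a pose out of reach is approached as far as the arm can. A call with a gripper value outside its range is refused whole. The fingers move at their own pace and stop on an object; "newtons" is the grip in N (left out, the last holds). Time passes only in rows, so rows that repeat a pose let the fingers close. It gives the time, the measured TCP pose, the force, the opening and the grip force at its end, in the units of the state.
- state(): the state, without advancing time (a new reading comes with each control period).
- grab_frame(name): name is "scene" or "top"; returns the picture (420x560x3 uint8, blue, green, red); there is no depth.
- camera_params(name): a dict with "camera_matrix" (3x3 intrinsics, pixels), "R" (3x3) and "t" (3): a world point X has camera coordinates R X + t. Camera axes: x right, y down, z forward; pixel columns grow to the right and rows downward; lengths in mm; the calibration is good to about 2 mm. A picture is of the moment at which its call begins. camera_params takes no time and is no camera call.
- job_done(): hands the job in; it is judged then, once.
The state is a dict: "time_s": time; "qpos": joint angles; "qvel": joint speeds; "effort": joint torques, N m; "ee_pos": TCP position; "ee_rot": TCP orientation; "force": force on the tool from outside, world axes, zero at the start; "torque": the same for the moment, N m; "gripper_width": finger opening in mm; "gripper_force": force on a finger pad.
Only numpy, scipy, OpenCV 4.12 (cv2) and the standard library are available. Lean on these libraries where they do the work, as an engineer would, in place of code of your own. Each camera call takes 0.05 s, during which the arm holds its last target. There are 200 camera calls.

## Task

Get the bench ready for checking the spindles: fold up the screen of the readout so that it leans back just past upright, opened about 105 degrees, and lay every spindle in a V-block stand of its own, seated in both Vs with its collar in the gap between them. Swing the red clamp straps of all three stands fully shut, over the spindle where there is one and also on a stand left empty, and leave the instrument, brake pad and piston standing nearby where they are.

Things in the scene. Friction and masses are not known exactly. Their poses are not given: they have to be found in the camera images.
- spindle_a: loose spindle, may be absent: bright round bar 28 mm in diameter and 110 mm long along its y axis, with a square steel collar 34 x 34 mm, 30 mm long (along y), round its middle; 0.2 to 0.4 kg. Origin on the axis at the middle of the collar. It lies on one flat of the collar (axis 17 mm above the worktop), so it does not roll; grip it across the collar. All spindles are alike and both ends are the same
- spindle_b: loose spindle, may be absent: bright round bar 28 mm in diameter and 110 mm long along its y axis, with a square steel collar 34 x 34 mm, 30 mm long (along y), round its middle; 0.2 to 0.4 kg. Origin on the axis at the middle of the collar. It lies on one flat of the collar (axis 17 mm above the worktop), so it does not roll; grip it across the collar. All spindles are alike and both ends are the same
- spindle_c: loose spindle, may be absent: bright round bar 28 mm in diameter and 110 mm long along its y axis, with a square steel collar 34 x 34 mm, 30 mm long (along y), round its middle; 0.2 to 0.4 kg. Origin on the axis at the middle of the collar. It lies on one flat of the collar (axis 17 mm above the worktop), so it does not roll; grip it across the collar. All spindles are alike and both ends are the same
- seat_a (a point): on a V-block stand (fixed, on a thin dark mat; steel base plate 78 x 108 mm, 8 mm thick): the point where the middle of a seated spindle lies, 55 mm above the worktop. y runs along the V, x across it, z up (the V's x side with the post faces the robot). Two 90 degree steel V-blocks 18 mm wide stand at y = +38 and -38 mm, tops 53 mm above the worktop, with a 58 mm gap between them that takes the collar and the fingers
- pivot_a (a point): on the vertical hinge axis of this stand's red clamp strap, at mid-thickness of the strap, 75.5 mm above the worktop; the post stands at x = -34, y = +38 mm in the seat frame and is 16 mm thick
- peg_a (a point): middle of the black upright peg (12 mm in diameter, 86 to 104.5 mm above the worktop) on the strap's free end, 50 mm from the hinge axis; push it or the strap sideways. The strap is a flat bar 16 mm wide and 8 mm thick, 57 mm from hinge axis to end, underside 71.5 mm above the worktop, 2.5 mm above a seated spindle
- strap_a (a joint): angle of the strap, rad: 0 shut, pointing along the seat's +x straight across the V at y = +38 mm (end stop there); it grows as the strap swings level, anticlockwise seen from above, to 1.57 along the seat's +y and 1.9 at most. Stiff (about 1 N at the peg), stays where it is left. Always starts open
- seat_b (a point): on a V-block stand (fixed, on a thin dark mat; steel base plate 78 x 108 mm, 8 mm thick): the point where the middle of a seated spindle lies, 55 mm above the worktop. y runs along the V, x across it, z up (the V's x side with the post faces the robot). Two 90 degree steel V-blocks 18 mm wide stand at y = +38 and -38 mm, tops 53 mm above the worktop, with a 58 mm gap between them that takes the collar and the fingers
- pivot_b (a point): on the vertical hinge axis of this stand's red clamp strap, at mid-thickness of the strap, 75.5 mm above the worktop; the post stands at x = -34, y = +38 mm in the seat frame and is 16 mm thick
- peg_b (a point): middle of the black upright peg (12 mm in diameter, 86 to 104.5 mm above the worktop) on the strap's free end, 50 mm from the hinge axis; push it or the strap sideways. The strap is a flat bar 16 mm wide and 8 mm thick, 57 mm from hinge axis to end, underside 71.5 mm above the worktop, 2.5 mm above a seated spindle
- strap_b (a joint): angle of the strap, rad: 0 shut, pointing along the seat's +x straight across the V at y = +38 mm (end stop there); it grows as the strap swings level, anticlockwise seen from above, to 1.57 along the seat's +y and 1.9 at most. Stiff (about 1 N at the peg), stays where it is left. Always starts open
- seat_c (a point): on a V-block stand (fixed, on a thin dark mat; steel base plate 78 x 108 mm, 8 mm thick): the point where the middle of a seated spindle lies, 55 mm above the worktop. y runs along the V, x across it, z up (the V's x side with the post faces the robot). Two 90 degree steel V-blocks 18 mm wide stand at y = +38 and -38 mm, tops 53 mm above the worktop, with a 58 mm gap between them that takes the collar and the fingers
- pivot_c (a point): on the vertical hinge axis of this stand's red clamp strap, at mid-thickness of the strap, 75.5 mm above the worktop; the post stands at x = -34, y = +38 mm in the seat frame and is 16 mm thick
- peg_c (a point): middle of the black upright peg (12 mm in diameter, 86 to 104.5 mm above the worktop) on the strap's free end, 50 mm from the hinge axis; push it or the strap sideways. The strap is a flat bar 16 mm wide and 8 mm thick, 57 mm from hinge axis to end, underside 71.5 mm above the worktop, 2.5 mm above a seated spindle
- strap_c (a joint): angle of the strap, rad: 0 shut, pointing along the seat's +x straight across the V at y = +38 mm (end stop there); it grows as the strap swings level, anticlockwise seen from above, to 1.57 along the seat's +y and 1.9 at most. Stiff (about 1 N at the peg), stays where it is left. Always starts open
- screen (a joint): opening angle of the readout's fold-up screen, rad: 0 lying shut on the case, 1.57 upright, 2.3 at most. Stiff hinge (about 3.5 N at the handle, plus its weight of 2 N), stays where it is left
- screen_hinge (a point): on the hinge axis of the screen, at the back of the grey readout case (fixed, 130 x 170 mm, 38 mm high), mid-width, 44 mm above the worktop. Its y runs along the hinge, x away from the front of the case, z up. The screen panel is 168 mm wide, reaches 125 mm from the hinge and lies from 2 mm below to 8 mm above the hinge level when shut
- screen_handle (a point): middle of the handle bar on the outside of the screen: round bar 10 mm in diameter, 70 mm long along the hinge direction, between two legs; 105 mm from the hinge towards the front and 38 mm above hinge level when shut (30 mm clear over the panel); turns with the screen
- speedo: bystander: round chrome instrument, 90 mm across, 67 high, origin at its underside
- brake_pad_1: bystander: brake pad 42 x 84 x 12 mm, origin at its underside
- piston_1: bystander: alloy piston 60 mm across, 54 high, origin at its underside

How it is judged (in metres and radians):
At the end, for the whole second after the job is handed in: Every spindle present lies at rest in some stand, its middle within 4 mm of the seat point across the V and in height and 20 mm along it, its axis within 4 degrees of the V's; all three straps are within 0.17 rad of shut; the screen stands open between 1.62 and 2.04 rad (93 to 117 degrees) (((x of spindle_a in the frame of seat_a between -0.004 and 0.004 m and z of spindle_a in the frame of seat_a between -0.004 and 0.004 m and y of spindle_a in the frame of seat_a between -0.02 and 0.02 m and angle between the y axis of spindle_a and the y axis of seat_a, either way round below 0.07 rad) or (x of spindle_a in the frame of seat_b between -0.004 and 0.004 m and z of spindle_a in the frame of seat_b between -0.004 and 0.004 m and y of spindle_a in the frame of seat_b between -0.02 and 0.02 m and angle between the y axis of spindle_a and the y axis of seat_b, either way round below 0.07 rad) or (x of spindle_a in the frame of seat_c between -0.004 and 0.004 m and z of spindle_a in the frame of seat_c between -0.004 and 0.004 m and y of spindle_a in the frame of seat_c between -0.02 and 0.02 m and angle between the y axis of spindle_a and the y axis of seat_c, either way round below 0.07 rad)) and ((x of spindle_b in the frame of seat_a between -0.004 and 0.004 m and z of spindle_b in the frame of seat_a between -0.004 and 0.004 m and y of spindle_b in the frame of seat_a between -0.02 and 0.02 m and angle between the y axis of spindle_b and the y axis of seat_a, either way round below 0.07 rad) or (x of spindle_b in the frame of seat_b between -0.004 and 0.004 m and z of spindle_b in the frame of seat_b between -0.004 and 0.004 m and y of spindle_b in the frame of seat_b between -0.02 and 0.02 m and angle between the y axis of spindle_b and the y axis of seat_b, either way round below 0.07 rad) or (x of spindle_b in the frame of seat_c between -0.004 and 0.004 m and z of spindle_b in the frame of seat_c between -0.004 and 0.004 m and y of spindle_b in the frame of seat_c between -0.02 and 0.02 m and angle between the y axis of spindle_b and the y axis of seat_c, either way round below 0.07 rad)) and ((x of spindle_c in the frame of seat_a between -0.004 and 0.004 m and z of spindle_c in the frame of seat_a between -0.004 and 0.004 m and y of spindle_c in the frame of seat_a between -0.02 and 0.02 m and angle between the y axis of spindle_c and the y axis of seat_a, either way round below 0.07 rad) or (x of spindle_c in the frame of seat_b between -0.004 and 0.004 m and z of spindle_c in the frame of seat_b between -0.004 and 0.004 m and y of spindle_c in the frame of seat_b between -0.02 and 0.02 m and angle between the y axis of spindle_c and the y axis of seat_b, either way round below 0.07 rad) or (x of spindle_c in the frame of seat_c between -0.004 and 0.004 m and z of spindle_c in the frame of seat_c between -0.004 and 0.004 m and y of spindle_c in the frame of seat_c between -0.02 and 0.02 m and angle between the y axis of spindle_c and the y axis of seat_c, either way round below 0.07 rad)) and linear speed of each of spindle_a, spindle_b, spindle_c below 0.02 m/s and value of joint each of strap_a, strap_b, strap_c below 0.17 rad and value of joint screen between 1.62 and 2.04 rad); the robot touches nothing.
It fails at once if the chrome instrument is knocked more than 40 mm from its place (distance of speedo from where it was at the start of the episode above 0.04 m).
It fails at once if the brake pad is knocked more than 40 mm from its place (distance of brake_pad_1 from where it was at the start of the episode above 0.04 m).
It fails at once if the piston is knocked more than 40 mm from its place (distance of piston_1 from where it was at the start of the episode above 0.04 m).
Of spindle_a, spindle_b, spindle_c only 2 to 3 are there at a start; the rules pass over those that are not, and their reading is None.
At some moment in a run one of spindle_a, spindle_b, spindle_c may be knocked a few centimetres aside while the robot is not near it.
Once in a run the grip may slacken for a moment while it holds something.
It also fails if it takes over 192 s, if anything falls off the work surface, if the arm or the gripper's body presses on something with over 40 N, if the wrist force passes 120 N, or if a joint passes its speed limit or range.

## Working session

There is one attempt and no reset: what is moved stays moved. The work goes in short steps, Python scripts to look and compute and a tool call to move; the robot and the scene stay as the last step left them, time stands still between calls to the robot, and variables do not carry over. Pictures are saved under pics/ and viewed, at most 14 in all, crops included, and the job is handed in when it is done.

Besides the shell and the picture viewer there is one more tool, called after "Request:" as name(argument=value, ...), one argument or row to a line, values as JSON. step_arm: Moves the arm, as the interface text tells. Its arguments: {"type":"object","properties":{"plan":{"type":"array","items":{"type":"array","items":{"type":"array","items":{"type":"number"}}}},"newtons":{"type":"number"}},"required":["plan"]}

```bash
mkdir -p pics; cat > h.py <<'E'
import numpy as np, cv2
from workcell import *
def px(name,X):
    p=camera_params(name);c=np.array(p["R"])@np.array(X,float)+np.array(p["t"]).ravel();u=np.array(p["camera_matrix"])@c;return u[:2]/u[2]
def ray(name,uv,z):
    p=camera_params(name);R=np.array(p["R"]);t=np.array(p["t"]).ravel();d=R.T@np.linalg.inv(np.array(p["camera_matrix"]))@[uv[0],uv[1],1];o=-R.T@t
    return o+d*(z-o[2])/d[2]
E
python3 - <<'E'
from h import *
for n in("top","scene"):
    im=grab_frame(n);cv2.imwrite(f"pics/{n}0.png",cv2.resize(im,(800,600),interpolation=cv2.INTER_CUBIC));cv2.imwrite(f"{n}0raw.png",im)
    p=camera_params(n);print(n,p["camera_matrix"],-np.array(p["R"]).T@np.array(p["t"]).ravel());print(p["R"])
print(state(),nose_length)
E
```

```text
top [[462.84134544   0.         275.98245592]
 [  0.         462.84134544 214.02921993]
 [  0.           0.           1.        ]] [ 250.23194488   71.2132542  1658.63519888]
[[ 0.01773961 -0.99979519 -0.0097408 ]
 [-0.98171728 -0.01557057 -0.18970697]
 [ 0.18951645  0.01292804 -0.98179243]]
scene [[457.47823616   0.         275.41996153]
 [  0.         457.47823616 211.98889719]
 [  0.           0.           1.        ]] [ 184.21339794  869.63116528 1063.08784122]
[[-0.89209747 -0.45145317  0.0187653 ]
 [-0.35020339  0.66458558 -0.66006333]
 [ 0.28551654 -0.5954125  -0.75097554]]
{'time_s': 0.1, 'qpos': array([-6.62328438e+01,  1.83480274e+01,  8.96997672e+01, -2.30153541e-03,
        7.20432905e+01, -1.14472416e+00]), 'qvel': array([-0.00248862, -0.08599566, -0.24645618, -0.06734082,  0.06239248,
        0.00973675]), 'effort': array([-2.92833902e-04, -4.13334560e+01, -2.32509595e+01,  7.28227082e-02,
        4.22252517e-02, -5.34046058e-05]), 'ee_pos': array([ 242.03654194, -521.11861371,  235.20144874]), 'ee_rot': array([-1.79908889e+02,  3.68175128e-04,  2.49125920e+01]), 'force': array([ 0.15192651, -0.37579915, -0.12524904]), 'torque': array([ 0.01837578, -0.01428026,  0.01417844]), 'gripper_force': 0.0, 'gripper_width': 90.97223773469157} 22.0
```

View pics/top0.png

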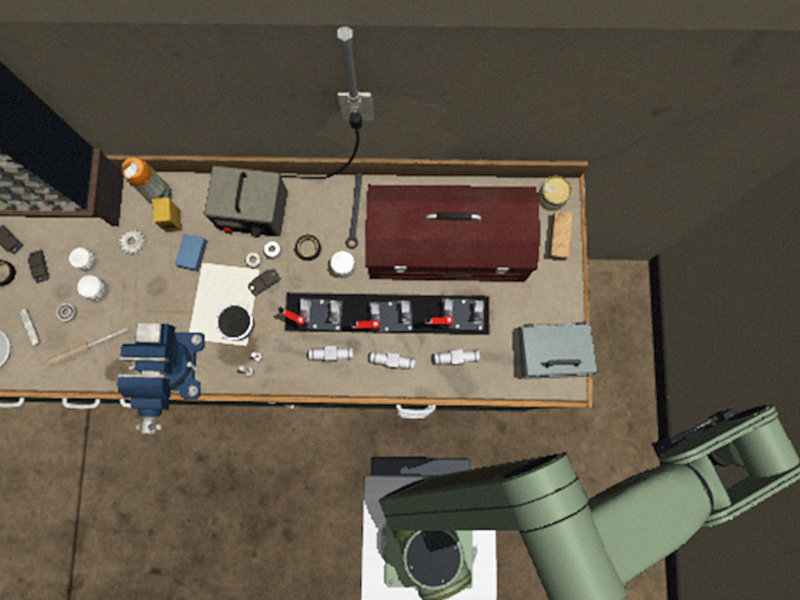

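View pics/scene0.png

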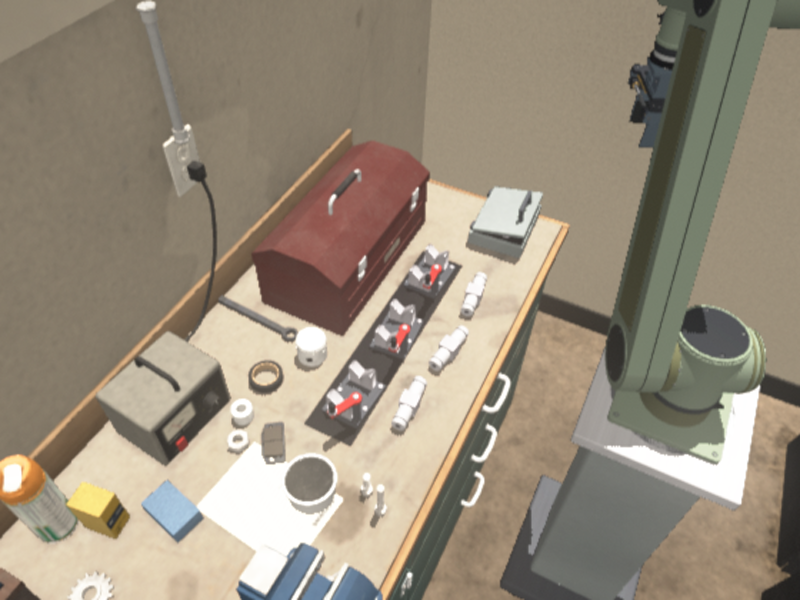

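The top view shows three stands on a dark mat, with strap pegs at about (280,315), (357,325), (430,321). Three spindles lie at about (330,353), (391,360), (457,357), and the readout is at (557,350). The instrument, pad and piston are at about (234,320), (264,281), (342,263). I'll crop closer.

```bash
python3 - <<'E'
import cv2
a=cv2.imread("top0raw.png")
cv2.imwrite("pics/c1.png",cv2.resize(a[195:265,190:350],(800,350),interpolation=cv2.INTER_CUBIC)) # x5
s=cv2.imread("scene0raw.png")
cv2.imwrite("pics/c2.png",cv2.resize(s[120:310,210:410],None,fx=3.15,fy=3.15,interpolation=cv2.INTER_CUBIC)[:600])
cv2.imwrite("pics/c3.png",cv2.resize(a[218:274,350:425],None,fx=8,fy=8,interpolation=cv2.INTER_CUBIC))
E
```

```text
(no output)
```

View pics/c1.png

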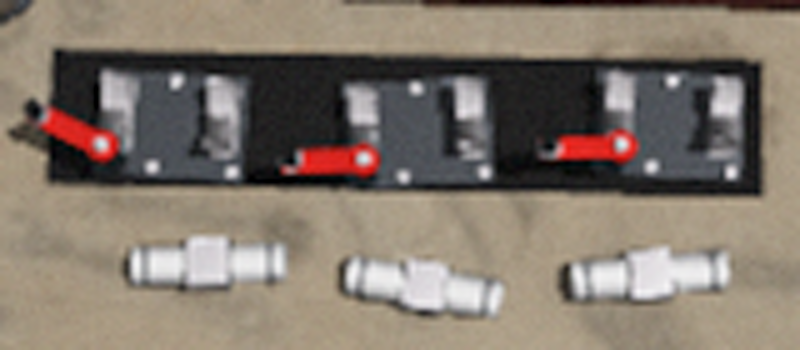

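View pics/c2.png

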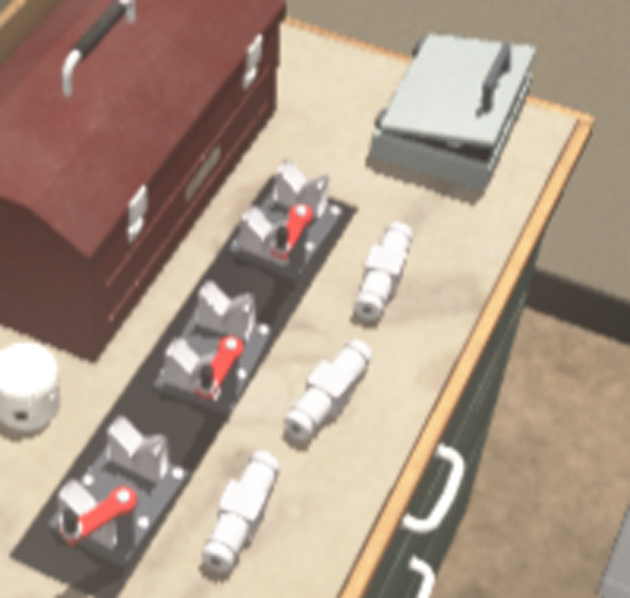

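View pics/c3.png

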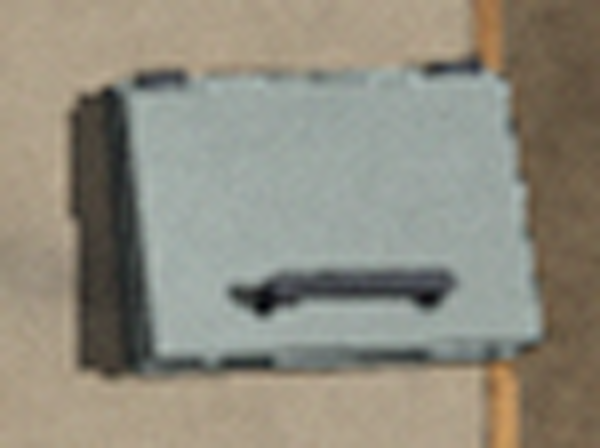

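The close crops show, in c1 pixels (5x), pivots at (102,145), (364,160), (621,145) and collars at (207,262), (425,285), (650,272). The screen is nearly shut, with its hinge on the far side and the handle bar at c3 (360,282).

```bash
cat >> h.py <<'E'
def c1(u,v,z): return ray("top",((u+.5)/5-.5+190,(v+.5)/5-.5+195),z).round(1)
def c3(u,v,z): return ray("top",((u+.5)/8-.5+350,(v+.5)/8-.5+218),z).round(1)
def c2(u,v,z): return ray("scene",((u+.5)/3.15-.5+210,(v+.5)/3.15-.5+120),z).round(1)
E
python3 - <<'E'
from h import *
for n,pv,pg,rb,ra,pv2 in(("A",(102,145),(33,108),(105,75,150,75),(225,115),(124,496)),("B",(364,160),(293,160),0,(467,117),(233,345)),("C",(621,145),(547,149),0,(722,117),(303,212))):
    p=c1(*pv,79.5);q=c1(*pg,104.5);d=q-p
    print(n,"pivot top",p,"scene",c2(*pv2,79.5),"peg",q,"len",np.hypot(*d[:2]).round(1),"ang",np.degrees(np.arctan2(d[1],d[0])).round(1),"Vblk-y",c1(*ra,45))
print("mat",c1(50,182,1),c1(760,193,1),c1(55,50,1),c1(760,64,1))
for n,c,l,r,s in(("A",(207,262),(131,266),(284,262),(238,513)),("B",(425,285),(347,275),(500,301),(329,390)),("C",(650,272),(566,281),(726,269),(387,272))):
    L=c1(*l,17);R=c1(*r,17);d=L-R
    print("sp",n,c1(*c,34),"scene",c2(*s,34),"len",np.hypot(*d[:2]).round(1),"axis ang from +y",np.degrees(np.arctan2(-d[0],d[1])).round(1))
print("handle",c3(275,285,82),c3(450,280,82),"scene",c2(487,100,82),c2(503,50,82),"case FL",c3(78,368,0),"BL",c3(75,100,0),"hingeL",c3(130,82,48),"hingeR",c3(490,68,48))
print("toolbox front top edges")
for u,v in((368,280),(527,280),(368,265)): print([ray("top",((u+.5)*.7-.5,(v+.5)*.7-.5),z).round(0) for z in(0,60,100,130)])
print("scene tb",[ray("scene",((u+.5)*.7-.5,(v+.5)*.7-.5),0).round(0) for u,v in((340,325),(422,220))])
for n,u,v in(("speedo",234,320),("pad",264,281),("piston",342,263)): print(n,ray("top",((u+.5)*.7-.5,(v+.5)*.7-.5),50).round(0))
E
```

```text
A pivot top [517.6 320.1  79.5] scene [518.  317.7  79.5] peg [538.3 364.6 104.5] len 49.1 ang 65.1 Vblk-y [546.5 239.1  45. ]
B pivot top [510.  138.2  79.5] scene [509.4 135.8  79.5] peg [505.1 185.5 104.5] len 47.6 ang 95.9 Vblk-y [547.8  67.3  45. ]
C pivot top [523.4 -39.4  79.5] scene [522.4 -42.5  79.5] peg [515.5  12.7 104.5] len 52.7 ang 98.6 Vblk-y [ 550.7 -113.2   45. ]
mat [503.1 369.    1. ] [ 503.4 -145.3    1. ] [601.  370.2   1. ] [ 598.7 -146.2    1. ]
sp A [442.8 249.3  34. ] scene [440.7 262.8  34. ] len 109.2 axis ang from +y 2.5
sp B [429.1  95.1  34. ] scene [425.  108.5  34. ] len 110.4 axis ang from +y -8.8
sp C [440.9 -63.2  34. ] scene [432.8 -48.8  34. ] len 114.2 axis ang from +y 5.2
handle [ 424.6 -278.1   82. ] [ 428.  -352.5   82. ] scene [ 420.1 -276.7   82. ] [ 432.1 -361.6   82. ] case FL [ 395.  -207.6    0. ] BL [ 516.1 -208.2    0. ] hingeL [ 516.8 -224.4   48. ] hingeR [ 525.6 -382.4   48. ]
toolbox front top edges
[array([637., 162.,   0.]), array([623., 159.,  60.]), array([614., 157., 100.]), array([607., 155., 130.])]
[array([ 644., -246.,    0.]), array([ 630., -235.,   60.]), array([ 620., -227.,  100.]), array([ 613., -221.,  130.])]
[array([677., 163.,   0.]), array([662., 160.,  60.]), array([652., 158., 100.]), array([644., 156., 130.])]
scene tb [array([660., 134.,   0.]), array([ 649., -246.,    0.])]
speedo [519. 489.  50.]
pad [619. 420.  50.]
piston [669. 226.  50.]
```

```bash
cat > ov.py <<'E'
from h import *
def seat(p,yaw):
    y=np.radians(yaw);R=np.array([[np.cos(y),-np.sin(y)],[np.sin(y),np.cos(y)]]);return np.array(p)-R@[-34,38],R
def overlay(name,box,k,stands,out,raw):
    x0,x1,y0,y1=box
    im=cv2.resize(raw[y0:y1,x0:x1],None,fx=k,fy=k,interpolation=cv2.INTER_CUBIC)
    for p,yaw in stands:
        s,R=seat(p,yaw)
        def poly(pts,z,col):
            q=[px(name,[*(s+R@a),z]) for a in pts];q=[((u-x0+.5)*k-.5,(v-y0+.5)*k-.5) for u,v in q]
            cv2.polylines(im,[np.int32(np.round(q))],True,col,1,cv2.LINE_AA)
        poly([(-39,-54),(39,-54),(39,54),(-39,54)],8,(0,255,0))
        for b in(38,-38):poly([(-18,b-9),(18,b-9),(18,b+9),(-18,b+9)],53,(0,255,255))
    cv2.imwrite(out,im)
E
python3 - <<'E'
from ov import *
st=[((517.8,319),-3.4),((509.7,137),3.7),((523,-41),-3.4)]
t=cv2.imread("top0raw.png");s=cv2.imread("scene0raw.png")
overlay("top",(190,350,195,240),5,st,"o1.png",t)
overlay("scene",(210,330,160,310),3,st,"o2.png",s)
a=cv2.imread("o1.png");b=cv2.imread("o2.png")
# rows: overlay top, plain toolbox/top crop
c=cv2.resize(t[155:230,250:390],None,fx=5,fy=5,interpolation=cv2.INTER_CUBIC)[:375]
cv2.imwrite("pics/ov1.png",np.vstack([a,cv2.copyMakeBorder(c,0,0,0,100,cv2.BORDER_CONSTANT)]));cv2.imwrite("pics/ov2.png",cv2.resize(b,None,fx=1.33,fy=1.33))
E
```

```text
(no output)
```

View pics/ov1.png

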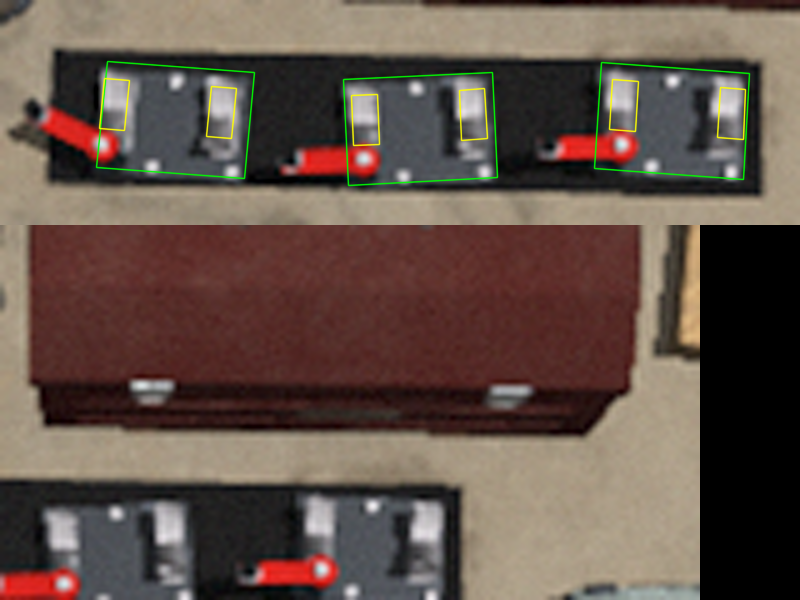

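Overlay: the stands fit within about 4 mm. The toolbox front bottom edge is at x≈640 (lower crop, row 430). I still need the handle height, so I'll crop the scene view there.

```bash
python3 - <<'E'
import cv2
s=cv2.imread("scene0raw.png")
cv2.imwrite("pics/c4.png",cv2.resize(s[128:186,322:388],None,fx=10,fy=10,interpolation=cv2.INTER_CUBIC))
E
```

```text
(no output)
```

View pics/c4.png

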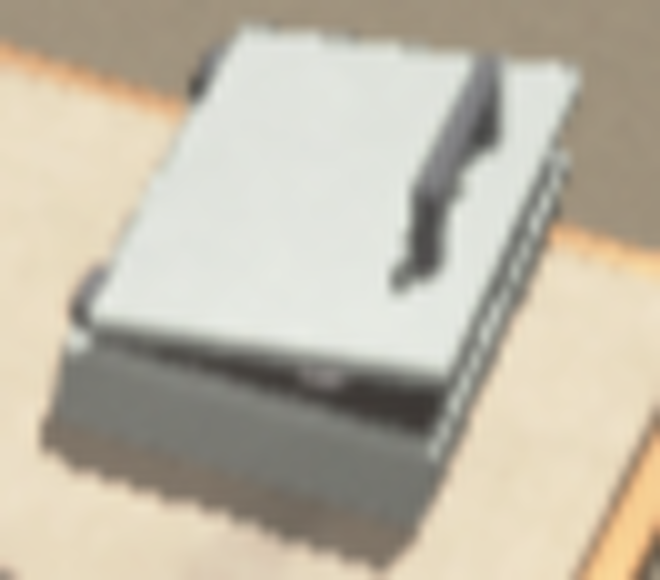

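The c4 crop shows the panel slightly raised at its front. Panel corners are at (90,322), (240,28), (580,70), (445,375) and the bar ends at (425,187) and (490,62). I'll fit the pose.

```bash
python3 - <<'E'
from h import *
from scipy.optimize import least_squares
T=lambda u,v:((u+.5)/8-.5+350,(v+.5)/8-.5+218)
S=lambda u,v:((u+.5)/10-.5+322,(v+.5)/10-.5+128)
obs=[("top",T(272,284),105,38,35),("top",T(455,280),105,38,-35),("top",T(155,350),125,8,84),("top",T(540,338),125,8,-84),("top",T(125,86),0,8,84),("top",T(500,72),0,8,-84),
("scene",S(425,187),105,38,35),("scene",S(490,62),105,38,-35),("scene",S(445,375),125,8,84),("scene",S(580,70),125,8,-84),("scene",S(90,322),0,8,84),("scene",S(240,28),0,8,-84)]
def pt(p,r,h,w):
    X,Y,a,f=p;lx=-r*np.cos(f)+h*np.sin(f);z=44+r*np.sin(f)+h*np.cos(f)
    return [X+lx*np.cos(a)-w*np.sin(a),Y+lx*np.sin(a)+w*np.cos(a),z]
f=lambda p:np.concatenate([px(n,pt(p,r,h,w))-o for n,o,r,h,w in obs])
s=least_squares(f,[525,-305,.05,.1],x_scale=[10,10,.1,.1],loss="soft_l1")
p=s.x;print(p.round(3),f(p).reshape(-1,2).round(1).tolist())
f0=p[3]
for d in np.linspace(f0,1.9,12):
    q=np.array(pt(p,105,38,0));print(round(d,2),(np.array(pt([*p[:3],d],105,38,0))-q).round(0),np.array(pt([*p[:3],d],105,38,0)).round(1))
E
```

```text
[ 5.18690e+02 -3.03449e+02  5.10000e-02  2.12000e-01] [[0.4, 0.1], [-1.7, -0.1], [-0.5, 0.7], [0.8, 0.5], [-0.6, -0.5], [0.4, -0.4], [0.3, 0.5], [-0.2, 0.4], [0.4, -0.7], [0.9, -0.8], [-1.4, -0.3], [-0.4, -0.2]]
0.21 [0. 0. 0.] [ 424.1 -308.3  103.2]
0.37 [10.  1. 14.] [ 434.3 -307.8  117. ]
0.52 [22.  1. 26.] [ 446.4 -307.1  129.1]
0.67 [36.  2. 36.] [ 460.3 -306.4  139.1]
0.83 [51.  3. 44.] [ 475.5 -305.7  146.9]
0.98 [68.  3. 49.] [ 491.7 -304.8  152.3]
1.13 [84.  4. 52.] [ 508.6 -304.   155.2]
1.29 [102.   5.  52.] [ 525.7 -303.1  155.4]
1.44 [118.   6.  50.] [ 542.6 -302.2  153.1]
1.59 [135.   7.  45.] [ 559.  -301.4  148.1]
1.75 [150.   8.  38.] [ 574.4 -300.6  140.7]
1.9 [164.   8.  28.] [ 588.5 -299.9  131.1]
```

Request:
step_arm(
  plan=[
    [[12.7,-5.8,0,-0.6,1],[25.5,-11.7,0,-1.187,1],[25.5,-11.7,0,-1.187,1],[25.5,-11.7,0,-1.187,1],[25.5,-11.7,0,-1.187,1],[25.5,-11.7,0,-1.187,1],[25.5,-11.7,0,-1.187,1],[25.5,-11.7,0,-1.187,1],[25.5,-11.7,0,-1.187,1],[25.5,-11.7,0,-1.187,1]],
  ],
)

```text
time_s: 1.35
ee_pos: [424.1, -308.1, 235.9]
ee_rot: [-180.0, -0.0, 92.9]
force: [0.4, 0.2, 0.0]
gripper_width: 91.3
gripper_force: 0.0
```

Request:
step_arm(
  plan=[
    [[0,0,5,0,0.5],[0,0,9,0,0.5],[0,0,11,0,0.5],[0,0,12,0,0.5],[0,0,12.7,0,0.5],[0,0,12.7,0,0],[0,0,12.7,0,0],[0,0,12.7,0,0],[0,0,12.7,0,0],[0,0,12.7,0,0],[0,0,12.7,0,0]],
  ],
  newtons=25,
)

```text
time_s: 2.72
ee_pos: [424.8, -308.1, 109.3]
ee_rot: [179.9, 0.0, 92.9]
force: [2.0, 0.7, 1.1]
gripper_width: 9.4
gripper_force: 25.0
```

Request:
step_arm(
  plan=[
    [[0,0.45,-0.7,0,0],[0,1.0,-1.4,0,0],[0,1.6,-2.0,0,0],[0,2.2,-2.6,0,0],[0,2.9,-3.1,0,0],[0,3.6,-3.6,0,0],[0,4.3,-4.0,0,0],[0,5.1,-4.4,0,0],[0,5.9,-4.7,0,0],[0,6.8,-4.9,0,0],[0,6.8,-4.9,0,0]],
  ],
)

```text
time_s: 4.1
ee_pos: [491.1, -304.3, 161.7]
ee_rot: [-179.9, 0.0, 93.0]
force: [-8.5, 1.1, 14.9]
gripper_width: 9.5
gripper_force: 25.0
```

Request:
step_arm(
  plan=[
    [[0,0.8,-0.5,0,0],[0,1.6,-0.7,0,0],[0,2.5,-0.75,0,0],[0,3.4,-0.7,0,0],[0,4.2,-0.6,0,0],[0,5.0,-0.4,0,0],[0,5.9,-0.2,0,0],[0,6.7,0.1,0,0],[0,7.5,0.5,0,0],[0,8.2,0.8,0,0],[0,9.0,1.3,0,0],[0,9.0,1.3,0,0],[0,9.0,1.3,0,0]],
  ],
)

```text
time_s: 5.72
ee_pos: [583.7, -299.2, 145.0]
ee_rot: [179.8, -0.0, 92.9]
force: [4.3, 5.1, 2.0]
gripper_width: 9.4
gripper_force: 25.0
```

```bash
python3 - <<'E'
from h import *
s=grab_frame("scene");t=grab_frame("top")
a=cv2.resize(s[110:190,310:410],None,fx=4,fy=4,interpolation=cv2.INTER_CUBIC);b=cv2.resize(t[200:280,340:440],None,fx=4,fy=4,interpolation=cv2.INTER_CUBIC)
cv2.imwrite("pics/s1.png",np.hstack([a,b]))
E
```

```text
(no output)
```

View pics/s1.png

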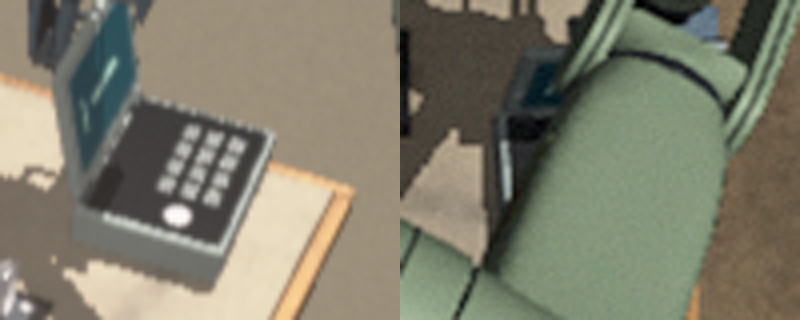

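The screen is up and leans just past upright, by the grasp point about 1.83 rad. I'll let go a little and lift.

Request:
step_arm(
  plan=[
    [[0,0,0,0,0.19],[0,0,0,0,0.19],[0,0,0,0,0.19],[0,0,-1.5,0,0.19],[0,0,-3,0,0.19],[0,0,-5,0,0.19],[0,0,-9,0,0.3],[0,0,-13,0,1],[0,0,-15,0,1],[0,0,-15,0,1]],
  ],
)

```text
time_s: 7.08
ee_pos: [582.7, -300.4, 298.3]
ee_rot: [179.7, 0.2, 92.9]
force: [-0.6, 0.2, -0.4]
gripper_width: 54.1
gripper_force: 0.0
```

```bash
cat >> h.py <<'E'
def spindles(im,y0=350,y1=-150,x0=385,x1=495):
    g=im.astype(int);m=((g.min(2)>165)&(g.max(2)-g.min(2)<30)).astype(np.uint8)
    m=cv2.morphologyEx(m,cv2.MORPH_CLOSE,np.ones((3,3)));n,l,st,c=cv2.connectedComponentsWithStats(m);out=[]
    for i in range(1,n):
        if st[i,4]<60: continue
        v,u=np.nonzero(l==i);w=np.array([ray("top",q,22)[:2] for q in zip(u,v)])
        ctr=w.mean(0)
        if not(x0<ctr[0]<x1 and y1<ctr[1]<y0):continue
        r=cv2.minAreaRect(w.astype(np.float32));e=np.linalg.eigh(np.cov(w.T))[1][:,1];e*=np.sign(e[1])
        out.append((ctr.round(1).tolist(),np.array(r[0]).round(1).tolist(),np.round(r[1],0).tolist(),round(float(np.degrees(np.arctan2(-e[0],e[1]))),1),len(u)))
    return out
E
python3 - <<'E'
from h import *
print(*spindles(cv2.imread("top0raw.png")),sep="\n")
print();print(*spindles(grab_frame("top")),sep="\n")
E
```

```text
Traceback (most recent call last):
  File "h.py", line 16, in spindles
    v,u=np.nonzero(l==i);w=np.array([ray("top",q,22)[:2] for q in zip(u,v)])
                                     ~~~^^^^^^^^^^^^
  File "h.py", line 6, in ray
    p=camera_params(name);R=np.array(p["R"]);t=np.array(p["t"]).ravel();d=R.T@np.linalg.inv(np.array(p["camera_matrix"]))@[uv[0],uv[1],1];o=-R.T@t
ValueError: time passes only in moves, steps and waits
```

```bash
sed -i 's/^from workcell import \*/from workcell import *\nimport functools\ncamera_params=functools.lru_cache(None)(camera_params)/' h.py
python3 - <<'E'
from h import *
print(*spindles(cv2.imread("top0raw.png")),sep="\n")
print();print(*spindles(grab_frame("top")),sep="\n")
E
```

```text
([444.6, 249.2], [446.0, 250.6], [32.0, 107.0], 2.9, 222)
([440.9, -64.8], [441.9, -65.1], [34.0, 110.0], 5.6, 224)
([430.3, 96.1], [430.9, 95.7], [111.0, 33.0], -9.0, 223)

([444.6, 249.2], [446.0, 250.6], [32.0, 107.0], 2.9, 222)
([430.5, 97.1], [430.8, 97.5], [32.0, 106.0], -9.1, 217)
```

Request:
step_arm(
  plan=[
    [[10,-5,0,0,1],[25,-11,0,0,1],[40,-11,0,0,1],[55.6,-11,0,0,1],[55.6,-11,0,0,1],[55.6,-11,0,0,1],[55.6,-11,0,0,1],[55.6,-11,0,0,1],[55.6,-11,0,0,1],[55.6,-11,0,0,1],[55.6,-11,0,0,1],[55.6,-11,0,0,1],[55.6,-11,4,0,1],[55.6,-11,10,0,1],[55.6,-11,10,0,1],[55.6,-11,10,0,1]],
  ],
)

```text
time_s: 9.12
ee_pos: [445.4, 249.5, 196.9]
ee_rot: [179.8, -0.1, 92.8]
force: [0.3, 0.3, -0.7]
gripper_width: 91.3
gripper_force: 0.0
```

```bash
python3 - <<'E'
from h import *
print(state()["ee_pos"],state()["ee_rot"]);print(*spindles(grab_frame("top")),sep="\n")
E
```

```text
[445.37235474 249.50911286 196.94547529] [ 1.79825132e+02 -6.98800747e-02  9.28303964e+01]
([441.0, -64.8], [442.2, -65.0], [35.0, 110.0], 5.6, 225)
([430.3, 96.1], [430.9, 95.7], [111.0, 33.0], -9.0, 223)
```

Request:
step_arm(
  plan=[
    [[0,0,6,0,1],[0,0,12,0,1],[0,0,15,0,1],[0,0,16.2,0,1],[0,0,16.8,0,1],[0,0,16.8,0,0.6],[0,0,16.8,0,0.2],[0,0,16.8,0,0.2],[0,0,16.8,0,0.2],[0,0,16.8,0,0.2],[0,0,16.8,0,0.2]],
  ],
  newtons=45,
)

```text
time_s: 10.55
ee_pos: [443.9, 249.7, 26.9]
ee_rot: [180.0, 0.0, 92.9]
force: [2.3, -0.9, 0.2]
gripper_width: 34.0
gripper_force: 2.0
```

Request:
step_arm(
  plan=[
    [[0,0,0,0,0.2],[0,0,0,0,0.2],[0,0,-2,0,0.2],[0,0,-6,0,0.2],[0,0,-10,0,0.2],[0,0,-14,0,0.2],[1.1,5,-14,0.05,0.2],[2.2,10.5,-14,0.11,0.2],[2.2,10.5,-14,0.11,0.2],[2.2,10.5,-14,0.11,0.2],[2.2,10.5,-14,0.11,0.2]],
  ],
)

```text
time_s: 11.92
ee_pos: [546.2, 276.7, 166.5]
ee_rot: [-179.9, 0.1, 86.6]
force: [-0.3, 0.1, -3.1]
gripper_width: 33.9
gripper_force: 45.0
```

```bash
python3 - <<'E'
from ov import *
st=[((517.8,319),-3.4),((509.7,137),3.7),((523,-41),-3.4)]
t=grab_frame("top");s=grab_frame("scene");print(*spindles(t),sep="\n")
overlay("scene",(200,310,200,320),5,st,"pics/p1.png",s)
E
```

```text
([441.0, -64.6], [441.9, -65.1], [34.0, 110.0], 5.4, 226)
([430.3, 95.9], [430.9, 95.7], [111.0, 33.0], -9.1, 222)
```

View pics/p1.png

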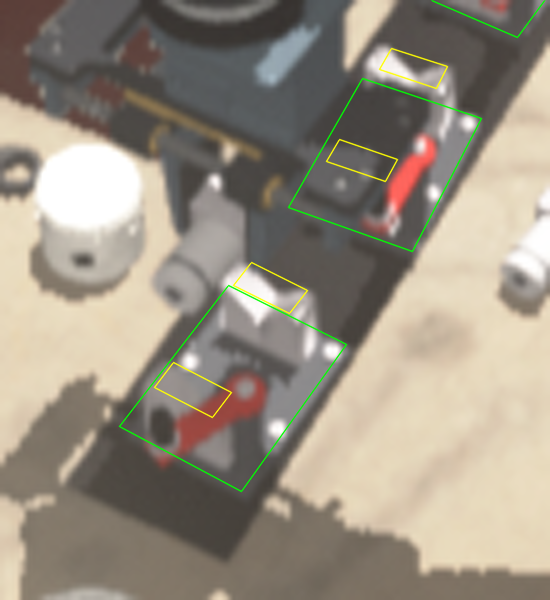

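Image: the spindle is held level above stand A, and the base overlay fits the plate well, with the strap peg clear at (160,428). Lowering.

Request:
step_arm(
  plan=[
    [[0,0.15,4,0,0.2],[0,0.15,7,0,0.2],[0,0.15,8.5,0,0.2],[0,0.15,9.2,0,0.2],[0,0.15,9.7,0,0.2],[0,0.15,10.0,0,0.2],[0,0.15,10.0,0,0.2],[0,0.15,10.0,0,0.2]],
  ],
)

```text
time_s: 13.02
ee_pos: [549.3, 277.1, 67.4]
ee_rot: [180.0, -0.0, 86.6]
force: [-0.3, -0.4, -3.7]
gripper_width: 33.7
gripper_force: 45.0
```

Request:
step_arm(
  plan=[
    [[0,0,0.1,0,0.2],[0,0,0.2,0,0.2],[0,0,0.3,0,0.2],[0,0,0.3,0,0.2]],
  ],
)

```text
time_s: 13.52
ee_pos: [549.9, 277.1, 65.0]
ee_rot: [179.9, -0.0, 86.7]
force: [0.7, -1.6, 5.9]
gripper_width: 33.7
gripper_force: 45.0
```

Request:
step_arm(
  plan=[
    [[0,0,0,0,0.6],[0,0,0,0,0.6],[0,0,0,0,0.6],[0,0,0,0,0.6],[0,0,-3,0,0.6],[0,0,-7,0,0.6],[0,0,-10,0,0.6],[4.4,-0.9,-10,0,0.6],[8.7,-1.7,-10,0,0.6],[8.7,-1.7,-10,0,0.6],[8.7,-1.7,-10,0,0.6],[8.7,-1.7,-7,0,0.6],[8.7,-1.7,-5,0,0.6],[8.7,-1.7,-4.1,0,0.6],[8.7,-1.7,-4.1,0,0.6]],
  ],
)

```text
time_s: 15.4
ee_pos: [537.3, 364.0, 104.6]
ee_rot: [-180.0, 0.0, 86.6]
force: [0.4, -0.1, 0.5]
gripper_width: 54.6
gripper_force: 0.0
```

Request:
step_arm(
  plan=[
    [[0,0,0,0,0.4],[0,0,0,0,0.05],[0,0,0,0,0.05],[0,0,0,0,0.05],[0,0,0,0,0.05]],
  ],
  newtons=12,
)

```text
time_s: 16.02
ee_pos: [537.8, 365.3, 105.2]
ee_rot: [179.9, -0.1, 86.6]
force: [1.1, 1.4, -0.2]
gripper_width: 12.1
gripper_force: 12.0
```

Request:
step_arm(
  plan=[
    [[-0.25,0.5,0,0,0.05],[-0.55,1.0,0,0,0.05],[-1.0,1.55,0,0,0.05],[-1.45,2.0,0,0,0.05],[-2.0,2.4,0,0,0.05],[-2.55,2.7,0,0,0.05],[-3.1,2.9,0,0,0.05],[-3.6,3.05,0,0,0.05],[-4.1,3.15,0,0,0.05],[-4.65,3.15,0,0,0.05],[-4.9,3.15,0,0,0.05],[-4.9,3.15,0,0,0.05]],
  ],
)

```text
time_s: 17.52
ee_pos: [567.5, 313.3, 105.1]
ee_rot: [179.8, 0.0, 86.6]
force: [5.0, 1.2, -0.3]
gripper_width: 11.7
gripper_force: 12.0
```

Request:
step_arm(
  plan=[
    [[-0.4,0,0,0,0.05],[-0.8,0,0,0,0.05],[-0.8,0,0,0,0.05]],
  ],
)

```text
time_s: 17.9
ee_pos: [567.4, 309.1, 105.2]
ee_rot: [179.7, -0.4, 86.6]
force: [5.0, 11.8, -2.7]
gripper_width: 11.3
gripper_force: 12.0
```

Request:
step_arm(
  plan=[
    [[0,0,0,0,0.5],[0,0,0,0,0.5],[0,0,0,0,0.5],[0,0,-3,0,0.6],[0,0,-7,0,1],[0,0,-10,0,1],[-10,-5,-10,0.05,1],[-21.7,-12.4,-10,0.098,1],[-21.7,-12.4,-10,0.098,1],[-21.7,-12.4,-10,0.098,1],[-21.7,-12.4,-10,0.098,1],[-21.7,-12.4,-10,0.098,1],[-21.7,-12.4,-10,0.098,1],[-21.7,-12.4,-10,0.098,1]],
  ],
)

```text
time_s: 19.65
ee_pos: [429.3, 97.5, 204.7]
ee_rot: [-180.0, 0.0, 81.1]
force: [1.0, 0.7, -0.3]
gripper_width: 91.4
gripper_force: 0.0
```

```bash
python3 - <<'E'
from ov import *
t=grab_frame("top");s=grab_frame("scene");print(state()["ee_pos"],*spindles(t),sep="\n")
a=cv2.resize(s[230:310,210:290],None,fx=5,fy=5,interpolation=cv2.INTER_CUBIC);b=cv2.resize(t[195:275,185:265],None,fx=5,fy=5,interpolation=cv2.INTER_CUBIC)
cv2.imwrite("pics/p2.png",np.hstack([a,b]))
E
```

```text
[429.02875636  97.32736603 204.66168199]
([397.3, -65.1], [398.1, -65.6], [32.0, 106.0], 5.0, 221)
```

View pics/p2.png

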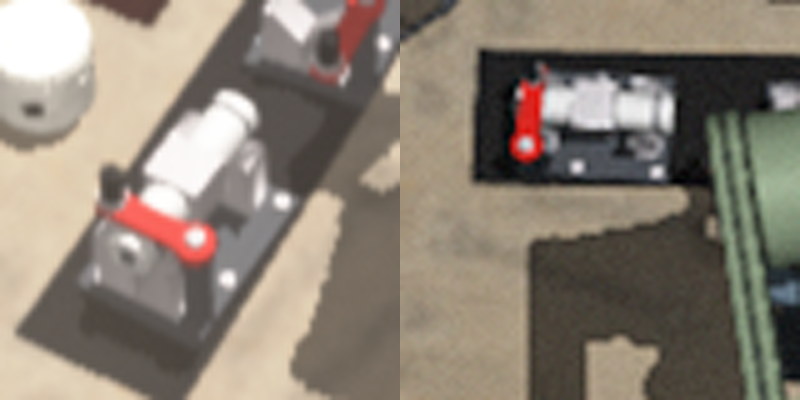

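Spindle A is seated and its strap lies straight across (right panel, pivot (525,145) to peg (541,70)). Spindle C has been knocked to about (397,-65). Now B.

Request:
step_arm(
  plan=[
    [[-0.1,0.1,6,0,1],[-0.1,0.1,12,0,1],[-0.1,0.1,15,0,1],[-0.1,0.1,16.8,0,1],[-0.1,0.1,17.7,0,1],[-0.1,0.1,17.7,0,0.6],[-0.1,0.1,17.7,0,0.2],[-0.1,0.1,17.7,0,0.2],[-0.1,0.1,17.7,0,0.2],[-0.1,0.1,17.7,0,0.2],[-0.1,0.1,17.7,0,0.2],[-0.1,0.1,17.7,0,0.2],[-0.1,0.1,17.7,0,0.2]],
  ],
  newtons=45,
)

```text
time_s: 21.38
ee_pos: [429.7, 95.6, 28.1]
ee_rot: [180.0, 0.0, 81.0]
force: [0.6, -0.6, 2.8]
gripper_width: 33.8
gripper_force: 45.0
```

Request:
step_arm(
  plan=[
    [[0,0,-2,0,0.2],[0,0,-6,0,0.2],[0,0,-10,0,0.2],[0,0,-14,0,0.2],[1.2,5.7,-14,-0.11,0.2],[2.35,11.4,-14,-0.222,0.2],[2.35,11.4,-14,-0.222,0.2],[2.35,11.4,-14,-0.222,0.2],[2.35,11.4,-14,-0.222,0.2],[2.35,11.4,-11,-0.222,0.2],[2.35,11.4,-8,-0.222,0.2],[2.35,11.4,-6,-0.222,0.2],[2.35,11.4,-5,-0.222,0.2],[2.35,11.4,-5,-0.222,0.2]],
  ],
)

```text
time_s: 23.12
ee_pos: [545.2, 101.0, 77.8]
ee_rot: [-179.9, 0.0, 93.7]
force: [-1.1, 0.4, -3.5]
gripper_width: 33.8
gripper_force: 45.0
```

Request:
step_arm(
  plan=[
    [[0,0.05,0.4,0,0.2],[0,0.05,0.7,0,0.2],[0,0.05,0.9,0,0.2],[0,0.05,1.05,0,0.2],[0,0.05,1.2,0,0.2],[0,0.05,1.2,0,0.2]],
  ],
)

```text
time_s: 23.88
ee_pos: [547.6, 101.1, 66.6]
ee_rot: [179.8, 0.0, 93.7]
force: [3.2, 0.5, 1.1]
gripper_width: 33.7
gripper_force: 45.0
```

Request:
step_arm(
  plan=[
    [[0,0,0,0,0.6],[0,0,0,0,0.6],[0,0,0,0,0.6],[0,0,0,0,0.6],[0,0,-3,0,0.6],[0,0,-7,0,0.6],[0,0,-10,0,0.6],[4.4,-1.7,-10,0,0.6],[8.7,-3.5,-10,0,0.6],[8.7,-3.5,-10,0,0.6],[8.7,-3.5,-10,0,0.6],[8.7,-3.5,-7,0,0.6],[8.7,-3.5,-5,0,0.6],[8.7,-3.5,-3.9,0,0.6],[8.7,-3.5,-3.9,0,0.6]],
  ],
)

```text
time_s: 25.75
ee_pos: [505.8, 184.8, 104.3]
ee_rot: [-179.9, 0.0, 93.7]
force: [0.7, -0.1, 0.5]
gripper_width: 55.1
gripper_force: 0.0
```

Request:
step_arm(
  plan=[
    [[0,0,0,0,0.4],[0,0,0,0,0.05],[0,0,0,0,0.05],[0,0,0,0,0.05],[0,0,0,0,0.05]],
  ],
  newtons=12,
)

```text
time_s: 26.38
ee_pos: [506.4, 186.0, 105.3]
ee_rot: [179.9, -0.0, 93.7]
force: [1.6, 0.2, 0.6]
gripper_width: 11.3
gripper_force: 12.0
```

Request:
step_arm(
  plan=[
    [[0,0.7,0,0,0.05],[-0.15,1.45,0,0,0.05],[-0.35,2.05,0,0,0.05],[-0.65,2.65,0,0,0.05],[-1.05,3.2,0,0,0.05],[-1.45,3.7,0,0,0.05],[-1.95,4.1,0,0,0.05],[-2.5,4.5,0,0,0.05],[-3.1,4.8,0,0,0.05],[-3.7,5.0,0,0,0.05],[-4.35,5.1,0,0,0.05],[-5.0,5.15,0,0,0.05],[-5.4,5.15,0,0,0.05],[-5.8,5.15,0,0,0.05],[-5.8,5.15,0,0,0.05]],
  ],
)

```text
time_s: 28.25
ee_pos: [561.5, 133.7, 104.9]
ee_rot: [179.9, -0.3, 93.6]
force: [-0.2, 12.8, -3.9]
gripper_width: 11.2
gripper_force: 12.0
```

Request:
step_arm(
  plan=[
    [[0,0,0,0,0.5],[0,0,0,0,0.5],[0,0,0,0,0.5],[0,0,-3,0,0.6],[0,0,-7,0,1],[0,0,-10,0,1],[-9,-9,-10,-0.023,1],[-18.4,-17.6,-10,-0.023,1],[-18.4,-17.6,-10,-0.023,1],[-18.4,-17.6,-10,-0.023,1],[-18.4,-17.6,-10,-0.023,1],[-18.4,-17.6,-10,-0.023,1],[-18.4,-17.6,-10,-0.023,1],[-18.4,-17.6,-10,-0.023,1]],
  ],
)

```text
time_s: 30.0
ee_pos: [397.9, -63.3, 204.8]
ee_rot: [-180.0, 0.0, 95.1]
force: [-0.0, -0.2, -0.7]
gripper_width: 91.6
gripper_force: 0.0
```

```bash
python3 - <<'E'
from ov import *
t=grab_frame("top");s=grab_frame("scene");print(state()["ee_pos"],state()["ee_rot"],*spindles(t),sep="\n")
a=cv2.resize(s[170:290,240:380],None,fx=4,fy=4,interpolation=cv2.INTER_CUBIC)
cv2.imwrite("pics/p3.png",a)
E
```

```text
[397.6754211  -63.42637689 204.76948171]
[-1.79982993e+02 -8.34731316e-04  9.51264008e+01]
```

View pics/p3.png

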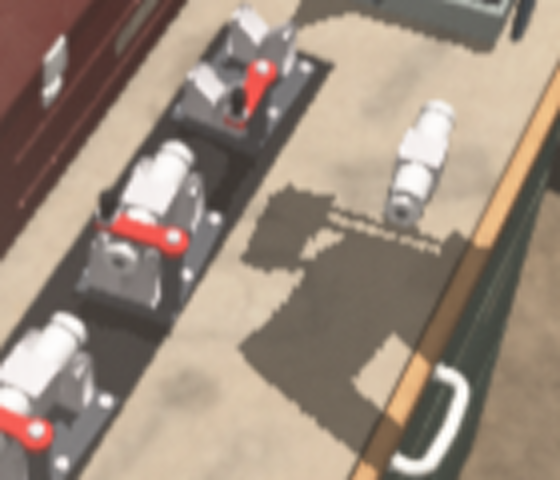

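B is seated and its strap is shut. Spindle C's collar shows at about (423,150) in this crop, so I'll check it against (397,-65).

```bash
python3 - <<'E'
from h import *
for w in(-55,0,55):
    a=np.radians(5);q=px("scene",[397.3-w*np.sin(a),-65.2+w*np.cos(a),17]);print(w,((q-[240,170]+.5)*4-.5).round(0))
E
```

```text
-55 [440. 114.]
0 [420. 162.]
55 [400. 213.]
```

Request:
step_arm(
  plan=[
    [[-0.2,0,6,0,1],[-0.2,0,12,0,1],[-0.2,0,15,0,1],[-0.2,0,16.8,0,1],[-0.2,0,17.7,0,1],[-0.2,0,17.7,0,0.6],[-0.2,0,17.7,0,0.2],[-0.2,0,17.7,0,0.2],[-0.2,0,17.7,0,0.2],[-0.2,0,17.7,0,0.2],[-0.2,0,17.7,0,0.2],[-0.2,0,17.7,0,0.2],[-0.2,0,17.7,0,0.2]],
  ],
  newtons=45,
)

```text
time_s: 31.72
ee_pos: [397.6, -66.1, 28.1]
ee_rot: [180.0, 0.0, 95.0]
force: [0.4, -0.7, 2.2]
gripper_width: 33.9
gripper_force: 45.0
```

Request:
step_arm(
  plan=[
    [[0,0,-2,0,0.2],[0,0,-6,0,0.2],[0,0,-10,0,0.2],[0,0,-14,0,0.2],[-1.4,6,-14,0.07,0.2],[-2.85,12,-14,0.147,0.2],[-2.85,14,-14,0.147,0.2],[-2.85,14.7,-14,0.147,0.2],[-2.85,15.1,-14,0.147,0.2],[-2.85,15.1,-14,0.147,0.2]],
  ],
)

```text
time_s: 32.98
ee_pos: [549.3, -81.0, 167.8]
ee_rot: [-179.9, 0.0, 86.6]
force: [0.1, 0.4, -4.7]
gripper_width: 33.9
gripper_force: 45.0
```

Request:
step_arm(
  plan=[
    [[0,0.1,3,0,0.2],[0,0.1,6,0,0.2],[0,0.1,8,0,0.2],[0,0.1,9,0,0.2],[0,0.1,9.3,0,0.2],[0,0.1,9.6,0,0.2],[0,0.1,9.8,0,0.2],[0,0.1,10,0,0.2],[0,0.1,10.1,0,0.2],[0,0.1,10.1,0,0.2]],
  ],
)

```text
time_s: 34.22
ee_pos: [552.8, -81.4, 72.5]
ee_rot: [179.5, 0.0, 86.7]
force: [-16.3, 1.1, 22.9]
gripper_width: 33.4
gripper_force: 45.0
```

Request:
step_arm(
  plan=[
    [[0,0,-0.5,0,0.2],[0,-0.5,-0.5,0,0.2],[0,-0.5,-0.3,0,0.2],[0,-0.5,-0.1,0,0.2],[0,-0.5,0,0,0.2],[0,-0.5,0,0,0.2]],
  ],
)

```text
time_s: 34.98
ee_pos: [551.0, -81.6, 71.3]
ee_rot: [179.3, 0.1, 86.7]
force: [-0.8, 1.3, 19.2]
gripper_width: 33.9
gripper_force: 45.0
```

```bash
python3 - <<'E'
from ov import *
s=grab_frame("scene")
a=cv2.resize(s[140:240,250:380],None,fx=6,fy=6,interpolation=cv2.INTER_CUBIC)
cv2.imwrite("pics/p4.png",a)
E
```

```text
(no output)
```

View pics/p4.png

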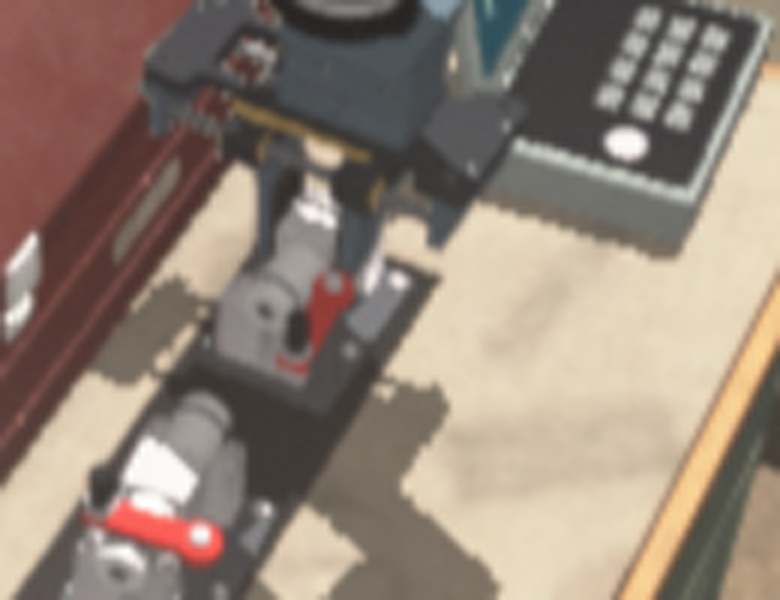

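The picture shows the spindle end already low in stand C's V at (262,310). It probably slipped a few mm in the grip during the slackening. I'll release it, back off, and look.

Request:
step_arm(
  plan=[
    [[0,0,-0.15,0,0.2],[0,0,-0.15,0,0.5],[0,0,-0.15,0,0.6],[0,0,-0.15,0,0.6],[0,0,-0.15,0,0.6],[0,0,-4,0,0.6],[0,0,-8,0,0.6],[0,0,-12,0,0.6],[-4,-6,-12,0,0.6],[-8,-12,-12,0,0.6],[-12,-14,-12,0,0.6],[-16,-14,-12,0,0.6],[-20,-14,-12,0,0.6],[-20,-14,-12,0,0.6]],
  ],
)

```text
time_s: 36.78
ee_pos: [394.2, -274.1, 186.6]
ee_rot: [-180.0, -0.0, 86.4]
force: [0.5, 0.1, 0.5]
gripper_width: 54.7
gripper_force: 0.0
```

```bash
python3 - <<'E'
from ov import *
s=grab_frame("scene");t=grab_frame("top")
a=cv2.resize(s[150:230,270:350],None,fx=5,fy=5,interpolation=cv2.INTER_CUBIC);b=cv2.resize(t[190:270,270:350],None,fx=5,fy=5,interpolation=cv2.INTER_CUBIC)
cv2.imwrite("pics/p5.png",np.hstack([a,b]))
E
```

```text
(no output)
```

View pics/p5.png

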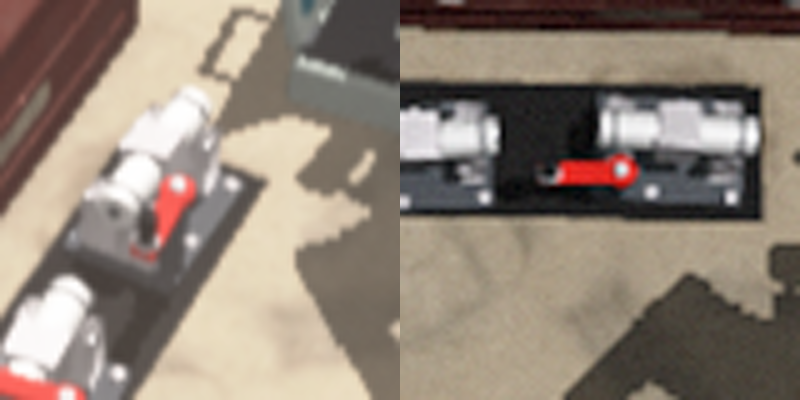

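The spindle now lies in stand C, with its collar at right-panel (680,127) and ends at about (604,127) and (755,133). I'll check that against the seat numerically.

```bash
python3 - <<'E'
from ov import *
T=lambda u,v,z:ray("top",(270+(u-400+.5)/5-.5,190+(v+.5)/5-.5),z).round(1)
print("collar",T(680,127,72),"ends",T(604,127,60),T(757,133,60))
print("pivotC",T(622,171,79.5)); s,R=seat((522.7,-41),-3.4);print("seat est",s)
# B for reference
print("B end",T(495,133,60))
for dx,dz in((0,0),):
  for w in(-55,0,55):
    for z in (55,61):
      X=[*( [551,-81]+R@[0,w]),z];q=px("scene",X);r=px("top",X);print(w,z,((q-[270,150]+.5)*5-.5).round(0),((r-[270,190]+.5)*5-.5+[400,0]).round(0))
E
```

```text
collar [555.8 -80.9  72. ] ends [557.3 -28.7  60. ] [ 554.7 -136.1   60. ]
pivotC [522.7 -40.1  79.5]
seat est [554.38651195 -80.94953016]
B end [551.8  47.8  60. ]
-55 55 [203. 108.] [756. 144.]
-55 61 [203. 101.] [757. 142.]
0 55 [162. 160.] [678. 138.]
0 61 [163. 153.] [679. 137.]
55 55 [120. 214.] [600. 132.]
55 61 [120. 208.] [600. 131.]
```

Request:
step_arm(
  plan=[
    [[6,1,-1,0.18,0.6],[12,3,-1,0.36,0.6],[18,6,-1,0.54,0.6],[24,8,-1,0.72,0.6],[29,10.4,-1,0.9,0.6],[29,10.4,-1,1.08,0.6],[29,10.4,-1,1.26,0.6],[29,10.4,-1,1.44,0.6],[29,10.4,-1,1.571,0.6],[29,10.4,-1,1.571,0.6],[29,10.4,-1,1.571,0.6],[29,10.4,-1,1.571,0.6]],
  ],
)

```text
time_s: 38.38
ee_pos: [515.5, 11.3, 196.9]
ee_rot: [180.0, 0.0, -3.3]
force: [-0.1, -0.5, -0.6]
gripper_width: 54.6
gripper_force: 0.0
```

Request:
step_arm(
  plan=[
    [[0,0,4,0,0.6],[0,0,7.5,0,0.6],[0,0,8.7,0,0.6],[0,0,9.15,0,0.6],[0,0,9.15,0,0.4],[0,0,9.15,0,0.05],[0,0,9.15,0,0.05],[0,0,9.15,0,0.05],[0,0,9.15,0,0.05]],
  ],
  newtons=12,
)

```text
time_s: 39.5
ee_pos: [515.8, 10.5, 105.7]
ee_rot: [179.9, -0.0, -3.4]
force: [-0.6, -3.4, 1.4]
gripper_width: 11.3
gripper_force: 12.0
```

Request:
step_arm(
  plan=[
    [[0.7,-0.06,0,0,0.05],[1.44,-0.08,0,0,0.05],[2.1,0.03,0,0,0.05],[2.7,0.2,0,0,0.05],[3.3,0.45,0,0,0.05],[3.87,0.8,0,0,0.05],[4.4,1.2,0,0,0.05],[4.83,1.7,0,0,0.05],[5.2,2.2,0,0,0.05],[5.53,2.8,0,0,0.05],[5.75,3.3,0,0,0.05],[5.89,3.86,0,0,0.05],[6.0,4.4,0,0,0.05],[6.0,4.9,0,0,0.05],[6.0,5.2,0,0,0.05],[6.0,5.2,0,0,0.05]],
  ],
)

```text
time_s: 41.5
ee_pos: [573.0, -42.2, 105.1]
ee_rot: [-179.7, -0.0, -3.5]
force: [-1.9, 8.7, -1.6]
gripper_width: 11.3
gripper_force: 12.0
```

Request:
step_arm(
  plan=[
    [[0,0,0,0,0.4],[0,0,0,0,0.4],[0,0,0,0,0.4],[0,0,-4,0,0.4],[0,0,-9,0,0.4],[0,0,-12,0,0.4],[-6,5,-14,0,0.4],[-12,11,-14,0,0.4],[-18,17,-14,0,0.4],[-24,23,-14,0,0.4],[-28,29,-14,0,0.4],[-28,35,-14,0,0.4],[-28,40,-14,0,0.4],[-28,40,-14,0,0.4],[-28,40,-14,0,0.4]],
  ],
)

```text
time_s: 43.38
ee_pos: [267.7, -430.8, 245.3]
ee_rot: [179.9, -0.0, -3.7]
force: [-0.7, 0.7, 0.3]
gripper_width: 36.4
gripper_force: 0.0
```

```bash
python3 - <<'E'
from ov import *
print(state()["force"])
s=grab_frame("scene");t=grab_frame("top")
a=cv2.resize(s[125:305,215:395],None,fx=2.2,fy=2.2,interpolation=cv2.INTER_CUBIC)
b=cv2.resize(t[190:260,190:350],None,fx=5,fy=5,interpolation=cv2.INTER_CUBIC)[:,:800]
b=cv2.resize(b,(400,175)); 
c=cv2.resize(s[145:215,285:355],None,fx=3.16,fy=3.16,interpolation=cv2.INTER_CUBIC)
d=cv2.resize(s[115:190,320:395],None,fx=2.3,fy=2.3,interpolation=cv2.INTER_CUBIC)
big=np.zeros((600,800,3),np.uint8);b=cv2.resize(t[190:270,190:430],(800,267),interpolation=cv2.INTER_CUBIC)
big[:267]=b
a=cv2.resize(s[125:305,215:395],(333,333));big[267:600,:333]=a
c=cv2.resize(s[150:230,270:350],(333,333),interpolation=cv2.INTER_CUBIC);big[267:600,400:733]=c
cv2.imwrite("pics/f1.png",big)
E
```

```text
[-0.74663876  0.68784612  0.31609489]
```

View pics/f1.png

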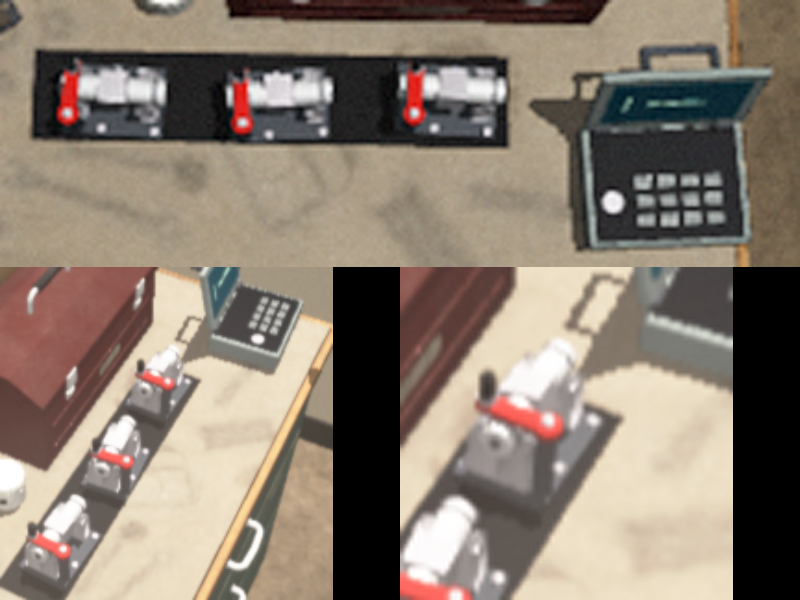

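All three spindles lie in their stands under shut straps, and the screen stands open. Its top-edge corners are at (603,75) and (772,70), and its handle bar is at (680,50). Last, a numeric check of the screen angle and spindle alignment.

```bash
python3 - <<'E'
from h import *
X,Y,a,_=[518.69,-303.45,.051,0]
for f in(1.6,1.7,1.8,1.9,2.0,2.1):
    o=[]
    for r,h,w in((105,38,0),(125,3,84),(125,3,-84)):
        lx=-r*np.cos(f)+h*np.sin(f);z=44+r*np.sin(f)+h*np.cos(f)
        q=px("top",[X+lx*np.cos(a)-w*np.sin(a),Y+lx*np.sin(a)+w*np.cos(a),z]);o.append(((q-[190,190]+.5)/.3-.5).round(0))
    print(f,o)
t=grab_frame("top");g=t.astype(int);m=((g.min(2)>150)&(g.max(2)-g.min(2)<30)).astype(np.uint8)
for n,s,yaw in(("A",(549.9,279),-3.4),("B",(547.8,101),3.7),("C",(554.4,-81),-3.4)):
    v,u=np.nonzero(m);w=np.array([ray("top",q,63)[:2] for q in zip(u,v)])-s
    y=np.radians(yaw);R=np.array([[np.cos(y),-np.sin(y)],[np.sin(y),np.cos(y)]]);l=w@R
    k=(abs(l[:,0])<20)&(l[:,1]>-58)&(l[:,1]<26);l=l[k]
    col=l[abs(l[:,1])<12];p=np.polyfit(l[:,1],l[:,0],1)
    print(n,"x fit",p.round(3),"n",len(l),"collar x",col[:,0].mean().round(1),"ymin",l[:,1].min().round(1))
E
```

```text
1.6 [array([682.,  70.]), array([604., 103.]), array([776.,  97.])]
1.7 [array([680.,  61.]), array([603.,  91.]), array([774.,  85.])]
1.8 [array([678.,  53.]), array([602.,  79.]), array([772.,  73.])]
1.9 [array([676.,  45.]), array([600.,  68.]), array([770.,  62.])]
2.0 [array([673.,  39.]), array([598.,  58.]), array([768.,  52.])]
2.1 [array([671.,  33.]), array([596.,  48.]), array([765.,  42.])]
A x fit [-0.008  0.615] n 189 collar x 1.2 ymin -57.7
B x fit [0.005 1.028] n 186 collar x 1.7 ymin -54.9
C x fit [0.004 2.997] n 172 collar x 3.7 ymin -54.9
```

```bash
python3 -c "
from workcell import *
print(job_done())"
```

```text
the job is handed in; nothing more can be done
None
```

I handed the job in at about 43 s of the 192 s; no verdict came back. By camera the screen is open about 1.83 rad (105°), all three spindles lie in their own stands under shut straps, and the arm never went near the instrument, brake pad and piston. Spindle C is least certain: it met resistance going in and sits about 3 mm off my estimate of its seat across the V (limit 4 mm).

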